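# Ready the sealant gun for the worktop joint

## Robot

A 6-joint arm with a two-finger parallel gripper is mounted at the origin on a cart in front of the work surface, level with it; the furniture and walls round the work are solid. World frame = base frame: x ahead of the robot, y to its left, z up, the work surface at z = 0. Lengths are in m, angles in rad, forces in N, time in s.
With the tool pointing down it reaches from about 0.275 to 0.725 m from the base axis. Payload 5.6 kg.
Tool frame: the origin (TCP) lies at the very end of the fingers, on their centre line; the grasp point (between the pads) lies arm.pinch_z behind it (arm.pinch_z is the distance from the TCP to the grasp point, in m); z points along the fingers, y is the direction in which the jaws open and shut (so a half turn about z gives the same grasp; the last joint's range is limited). The gripper opens to 85 mm and grips with 20 to 120 N. Pads are 22 mm wide; open, the fingers measure 114 mm over their backs; the gripper's body (76 mm by 85 mm) begins 54 mm behind the grasp point. The pads swing forward as they close: fully open they stand 13 mm farther back than shut.
Start: joints at [-1.012, 0.255, 0.108, 0, -1.424, -0.285], TCP at [0.149, -0.53, 0.231] pointing down, gripper open.
Joint ranges: [-2.95, 2.95], [-1.21, 1.97], [-1.09, 1.5], [-2.87, 1.71], [-2.94, -0.07], [-3.05, 3.05]. Speed limits (rad/s): [2.57, 2.57, 3.14, 3.14, 3.14, 3.14].

## Interface

Orientations are given as [roll, pitch, yaw] about the fixed x, y, z axes, in that order (R = Rz(yaw) Ry(pitch) Rx(roll)).
In Python, from station import arm gives the robot as it stands.
- The arm moves only by the shell command python3 -m creep 'ROWS' [OPENING] [FORCE]. ROWS is JSON, a list of rows, each an object of numbers: "dx", "dy", "dz": the shift along the tool's x, y, z in mm; "yaw": the turn about the tool's z in rad. A call has 1 to 8 rows; each row is the pose to reach, as a shift and turn from the pose measured when the call began, along the tool's axes at that moment; what a row does not reach only later rows make up. A row lasts 1/10 s, in which the tool goes at most 50 mm and 8.59 degrees, less where a joint would pass 70% of its speed; a pose out of reach is approached as far as the arm can. A call with a gripper value outside its range is refused whole. OPENING is the opening, from -1 (shut) to 1 (fully open), so that 0 is half open, set as the call begins (- or left out, the last holds). The fingers move at their own pace and stop on an object; FORCE is the grip in N (left out, the last holds). Time passes only in rows, so rows that repeat a pose let the fingers close. It gives the time, the measured TCP pose, the force and the opening at its end, in the units of the state.
- arm.state(): the state, without advancing time (a new reading comes with each control period).
- arm.read_camera(name): name is "scene" or "top" or "wrist"; returns a dict with "pixels" (384x512x3 uint8, red, green, blue), "camera_matrix" (3x3 intrinsics, pixels), "k1" (the pictures are not rectified: a ray, as slopes to the right and down, at radius r is drawn at 1 + k1 r^2 times it, then the intrinsics apply), "rvec" (rotation vector, rad) and "tvec" (3), from world to camera coordinates, as OpenCV has them. Camera axes: x right, y down, z forward; pixel columns grow to the right and rows downward; lengths in m; the calibration is good to about 2 mm. A picture is of the moment at which its call begins. There is no depth.
- arm.close_job(): hands the job in, once; it reports no verdict.
The state is a dict: "clock": time; "joints": joint angles; "qd": joint speeds; "tau": joint torques, N m; "eef_pos": TCP position; "tool_rot": TCP orientation; "force": force on the tool from outside, world axes, zero at the start; "moment": the same for the moment, N m; "opening": finger opening in m.
Only numpy, scipy, OpenCV 4.12 (cv2) and the standard library are available. Lean on these libraries where they do the work, as an engineer would, in place of code of your own. Each camera call takes 0.05 s, during which the arm holds its last target.

## Task

Get the sealant gun on the worktop ready: pull the push-on cap off its nozzle and lay the cap on the worktop clear of the gun, then pump the trigger until the push plate has come up against the piston in the back of the cartridge and presses firmly on it, without driving the piston more than 7 mm into the tube. Move the plate with the trigger only, and leave the gun lying flat and the other things in place. Finish with the hand still squeezing the trigger, so that the plate stays pressed on the piston.

Things in the scene. Friction and masses are not known exactly. Their poses are not given: they have to be found in the camera images.
- gun: sealant gun, 2 kg, loose, on its side; steel cradle, white cartridge tube (43 mm), grey housing and handle. Origin on the worktop under the tube's axis; +y along the axis to the nozzle, -x to the handle's end, z up. Axis, handle, trigger, cap: all at height 24 mm. Spans y = -172 (rod hook) to 190 mm, x = -150 to 30; top 48 mm high. Slides at about 9 N
- nozzle_tip (a point): end of the 10 mm nozzle, on the cartridge's axis: gun frame (0, 185, 24) mm. The nozzle widens to 24 mm at y = 125
- cap: grey ribbed push-on cap, 18 mm across, 34 mm long, 18 g, pushed over the nozzle (covers y = 156 to 190 mm of the gun). Origin: middle of its underside; y is its axis, to the closed end. A straight pull of about 5 N along the gun's +y snaps it loose within 4 mm; after 29 mm it is clear of the nozzle
- cap_center (a point): middle of the cap, on its axis (at the start gun frame (0, 173, 24) mm); 9 mm high when it lies on the worktop
- trigger: steel trigger lever in front of the handle; straight bar 9 mm thick, 18 mm high, at x = -57 to -138 mm of the gun, pivot and origin at (-41, -65.5, 24) mm. Squeezed towards the handle, along the gun's -y, by pinching it and the handle together: 52 mm over both at rest, 34 mm fully squeezed. Its return spring pushes with 2 N at rest, 4 N at the end
- trigger_front (a point): point on the trigger's front face to squeeze: gun frame (-108, -52, 24) mm at rest, 69 mm from the pivot
- handle_back (a point): back of the handle, opposite trigger_front: gun frame (-109, -104, 24) mm. The handle is a straight grip along x from -57 to -134 mm, y = -86 to -104 mm, 32 mm high (z = 8 to 40); beyond it a heel 48 mm high
- trigger_swing (a joint): trigger angle, rad: 0 at rest, 0.265 fully squeezed (1 rad is about 69 mm at trigger_front and, with the pawl engaged, 33 mm of rod). It springs out only as far as the finger before it gives way: for a full stroke open until it is back near 0
- push_rod: toothed steel rod, 10 mm, on the axis, push plate (36 mm) at its front, hook at its back. A full squeeze drives it forward about 7 mm (two 3.6 mm teeth), a short one by one tooth or none; when the trigger springs out a pawl lets it back by one tooth at most
- push_rod_travel (a joint): forward travel of the rod, m: the plate meets the piston at 0.0425; starts between 0.012 and 0.028; at most 0.056
- plate_face (a point): centre of the push plate's front face, on the axis
- piston: round grey piston, 38 mm, just inside the open back of the cartridge tube. It pushes back with 4 N from the first touch and 0.8 N more for each mm it is pushed in: 1 mm in (firm contact) needs some 7 N at trigger_front, 6 mm 10 to 15 N, return spring included
- piston_face (a point): centre of the piston's rear face: gun frame (0, -7.5, 24) mm at the start
- piston_travel (a joint): how far the piston is pushed into the tube, m: 0 untouched; must stay below 0.007
- tape: bystander: roll of masking tape lying flat, 104 mm across, 25 mm high; origin under its centre
- scissors: bystander: black scissors lying flat, 199 mm long, 9 mm high
- mug: bystander: green and white mug, 101 mm high; origin under it

How it is judged:
By the outcome, as a careful person would: the job done as asked, in the order asked, and still so for the second after the job is handed in, while the arm keeps its last pose, push and grip.
It also fails if it takes over 67 s, if anything falls off the work surface, if the arm or the gripper's body presses on something with over 40 N, if the wrist force passes 120 N, or if a joint passes its speed limit or range.

## Working session

There is one attempt and no reset: what is moved stays moved. The work goes in short steps, Python scripts to look and compute and a shell command to move; the robot and the scene stay as the last step left them, time stands still between calls to the robot, and variables do not carry over. Pictures are saved under pics/ and viewed, and the job is handed in when it is done.

```bash
ls; mkdir -p pics
cat > h.py <<'E'
import numpy as np, cv2
from station import arm
def cam(name, fn=None):
    c=arm.read_camera(name)
    if fn: cv2.imwrite('pics/'+fn, c['pixels'][:,:,::-1])
    return c
def ray(c,u,v):
    K=np.array(c['camera_matrix']);k1=c['k1']
    d=np.array([(u-K[0,2])/K[0,0],(v-K[1,2])/K[1,1]])
    s=d.copy()
    for _ in range(30): s=d/(1+k1*(s@s))
    R,_=cv2.Rodrigues(np.array(c['rvec'],float)); t=np.array(c['tvec'],float).ravel()
    return -R.T@t, R.T@np.array([s[0],s[1],1.])
def onz(c,u,v,z):
    o,d=ray(c,u,v); return o+d*(z-o[2])/d[2]
def proj(c,p):
    K=np.array(c['camera_matrix']);R,_=cv2.Rodrigues(np.array(c['rvec'],float))
    q=R@np.array(p,float)+np.array(c['tvec'],float).ravel(); s=q[:2]/q[2]; s=s*(1+c['k1']*(s@s))
    return K[0,0]*s[0]+K[0,2],K[1,1]*s[1]+K[1,2]
E
python3 - <<'E'
from h import *
for n in('top','scene','wrist'):
    c=cam(n,n+'0.png'); print(n,c['k1'],c['camera_matrix'],ray(c,256,192))
s=arm.state();print(s,arm.pinch_z)
E
```

```text
pics
top -0.10324896091722507 [[392.32554363   0.         253.20420001]
 [  0.         392.32554363 194.38981066]
 [  0.           0.           1.        ]] (array([ 0.48544826, -0.05287815,  1.03545693]), array([ 1.18931725e-01,  7.76595041e-04, -9.92946389e-01]))
scene 0.02482285248158766 [[360.44679803   0.         256.65790091]
 [  0.         360.44679803 192.31234997]
 [  0.           0.           1.        ]] (array([0.00715671, 0.57059323, 0.65563535]), array([ 0.56937356, -0.57278628, -0.5896895 ]))
wrist -0.05063009194260129 [[301.46270699   0.         254.85832549]
 [  0.         301.46270699 189.27096628]
 [  0.           0.           1.        ]] (array([ 0.08103824, -0.54857962,  0.37317017]), array([ 0.27595577,  0.08353171, -0.95758402]))
{'clock': 0.15, 'joints': array([-1.01239729e+00,  2.55615813e-01,  1.07324788e-01, -3.03250441e-04,
       -1.42391865e+00, -2.84599857e-01]), 'qd': array([ 0.0007546 , -0.00262702,  0.00271139,  0.00040949,  0.00038436,
       -0.0018425 ]), 'tau': array([-1.21758047e-03, -3.86941230e+01,  2.38080132e+01,  5.36670148e+00,
       -4.57995615e-03,  8.27532006e-06]), 'eef_pos': array([ 0.14864925, -0.52915451,  0.23061792]), 'tool_rot': array([ 3.14015194e+00, -1.08976021e-04, -2.86783799e+00]), 'force': array([ 0.99700094, -0.10574434, -0.42244035]), 'moment': array([ 0.03634338, -0.02383621,  0.04007906]), 'opening': 0.08512206814359603} 0.0187
```

View pics/top0.png

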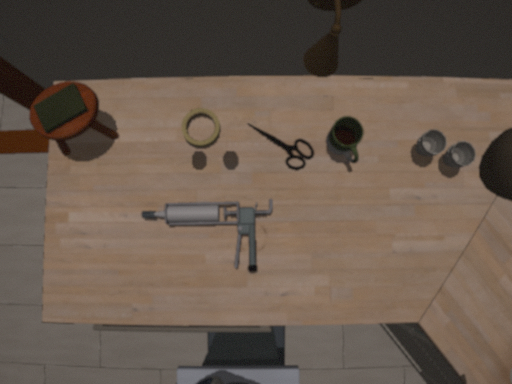

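View pics/scene0.png

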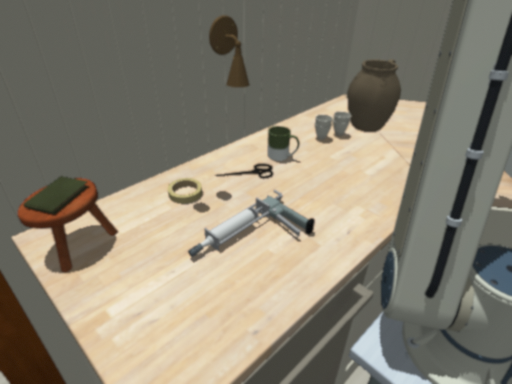

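The top view shows the gun with its nozzle left (cap ≈ (149,215)), rod hook right (≈ (270,207)) and handle end at the bottom (≈ (253,268)). Next I'll enlarge and measure it.

Run:
```python
from h import *
c=cam('top')
im=c['pixels'][190:285,130:285,::-1]
cv2.imwrite('pics/top0z.png',cv2.resize(im,None,fx=5,fy=5,interpolation=cv2.INTER_CUBIC))
c=cam('scene')
im=c['pixels'][180:270,180:330,::-1]
cv2.imwrite('pics/scene0z.png',cv2.resize(im,None,fx=5,fy=5,interpolation=cv2.INTER_CUBIC))
```

```text
(no output)
```

View pics/top0z.png

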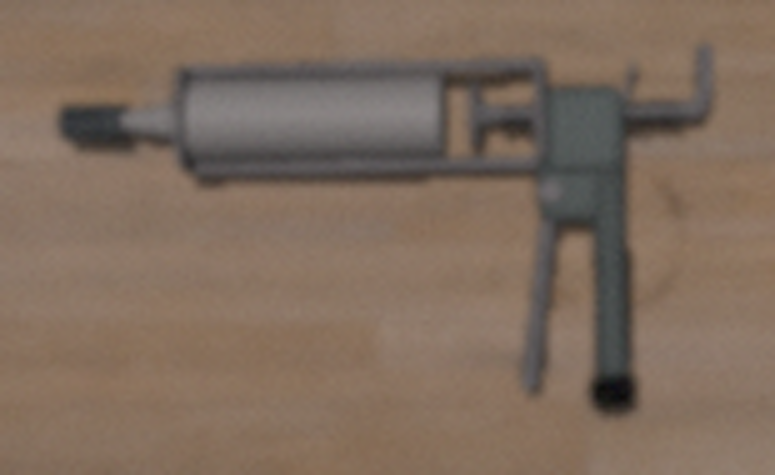

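View pics/scene0z.png

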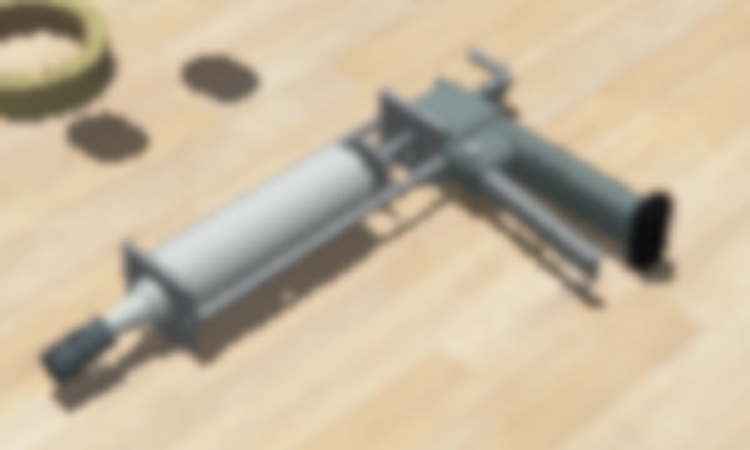

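View pics/wrist0.png

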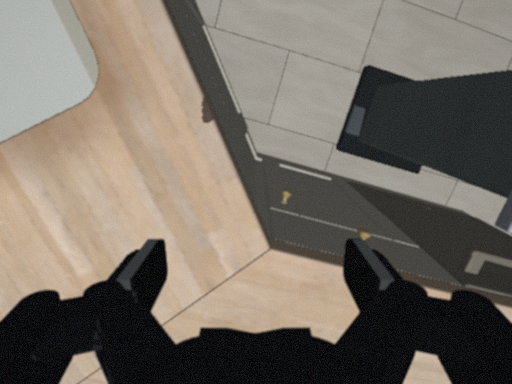

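The gun's parts are clear in both zooms: the cap end at top pixel ≈ (142,214), the trigger tip ≈ (236,268), and the plate ≈ (225,214), well short of the tube.

Run:
```python
from h import *
from scipy.optimize import least_squares
c=cam('top'); z=lambda a,b:(130+(a+.5)/5-.5,190+(b+.5)/5-.5)
pts={'cap_end':((60,123),(0,190)),'cap_back':((126,125),(0,156)),'rodback':((712,112),(0,-172)),'plate':((470,118),(0,None)),
'trigtip':((530,390),(-138,None)),'heel':((612,410),(-150,-95)),'h_r':((629,310),(None,-104)),'tubeback':((444,117),(0,0))}
P={}
for k,(p,g) in pts.items():
    P[k]=onz(c,*z(*p),.024); print(k,P[k].round(4),g)
K=['cap_end','cap_back','rodback','heel']
def f(v):
    x,y,t=v;R=np.array([[np.cos(t),-np.sin(t)],[np.sin(t),np.cos(t)]])
    return np.concatenate([R@np.array(pts[k][1])/1000+[x,y]-P[k][:2] for k in K])
r=least_squares(f,[.45,.1,0]);print(r.x,r.fun.round(4))
x,y,t=r.x;R=np.array([[np.cos(t),-np.sin(t)],[np.sin(t),np.cos(t)]])
for k in P: print(k,((P[k][:2]-[x,y])@R*1000).round(1))
s=cam('scene')
for n,p in dict(capc=(0,173),tf=(-108,-52),hb=(-109,-104),nt=(0,190),heel=(-150,-95)).items():
    w=R@np.array(p)/1000+[x,y];print(n,w.round(4),np.array(proj(s,[*w,.024])).round(1),np.array(proj(c,[*w,.024])).round(1))
```

```text
cap_end [0.5507 0.2468 0.024 ] (0, 190)
cap_back [0.5495 0.2118 0.024 ] (0, 156)
rodback [ 0.5543 -0.093   0.024 ] (0, -172)
plate [0.5521 0.0321 0.024 ] (0, None)
trigtip [0.4128 0.0014 0.024 ] (-138, None)
heel [ 0.4024 -0.0403  0.024 ] (-150, -95)
h_r [ 0.4531 -0.0494  0.024 ] (None, -104)
tubeback [0.5527 0.0455 0.024 ] (0, 0)
[0.5520931  0.06226394 0.0188728 ] [-0.0022  0.0054 -0.0004  0.0065  0.0011 -0.0167  0.0015  0.0048]
cap_end [  2.1 184.5]
cap_back [  0.2 149.5]
rodback [  -0.8 -155.3]
plate [ -0.6 -30.2]
trigtip [-140.4  -58.2]
heel [-151.6  -99.8]
h_r [-101.1 -109.8]
tubeback [  0.3 -16.7]
capc [0.5488 0.2352] [193.8 250.7] [145.9 214.9]
tf [0.4451 0.0082] [288.1 228.1] [232.9 254.9]
hb [ 0.4451 -0.0438] [300.9 219.2] [253.2 254.8]
nt [0.5485 0.2522] [188.1 254.3] [139.5 215.1]
heel [ 0.4039 -0.0355] [311. 228.] [250.1 271. ]
```

```bash
cat >> h.py <<'E'
def toW(g,p):
    x,y,t=g;R=np.array([[np.cos(t),-np.sin(t)],[np.sin(t),np.cos(t)]]);return R@np.array(p)/1000+[x,y]
def toG(g,P):
    x,y,t=g;R=np.array([[np.cos(t),-np.sin(t)],[np.sin(t),np.cos(t)]]);return (np.array(P)[:2]-[x,y])@R*1000
E
python3 - <<'E'
from h import *
from scipy.optimize import least_squares
c=cam('top'); z=lambda a,b:(130+(a+.5)/5-.5,190+(b+.5)/5-.5)
m=[((60,123),(0,190),.024),((126,125),(0,156),.024),((660,112),(0,None),.024),((480,118),(0,None),.024),((612,410),(-150,-95),.024),((629,310),(None,-104),.024),((629,250),(None,-104),.024)]
def f(v):
    o=[]
    for p,g,h in m:
        q=toG(v,onz(c,*z(*p),h))
        o+=[q[i]-g[i] for i in(0,1) if g[i] is not None]
    return o
r=least_squares(f,[.55,.06,0]);print(r.x,np.round(r.fun,1)); g=r.x
s=cam('scene')
for k,p in dict(plate=(470,118),plateR=(484,118),tube=(444,117),trig=(530,390),hook=(712,60)).items(): print(k,toG(g,onz(c,*z(*p),.024)).round(1))
for n,p in dict(capc=(0,173),tf=(-108,-52),hb=(-109,-104),nt=(0,190),heel=(-150,-95)).items():
    w=toW(g,p);print(n,w.round(4),np.array(proj(s,[*w,.024])).round(1),np.array(proj(c,[*w,.024])).round(1))
E
```

```text
[0.55206902 0.0559953  0.01170295] [ 0.9  0.8 -0.7 -0.2  1.  -0.4 -0.8  0.4 -0.2 -0.8]
plate [ -0.3 -23.9]
plateR [ -0.4 -31.2]
tube [  0.5 -10.5]
trig [-139.9  -52.9]
hook [  27.4 -149.6]
capc [0.55  0.229] [195.6 249.1] [148.3 214.4]
tf [0.4447 0.0027] [289.6 227.2] [235.1 255. ]
hb [ 0.4443 -0.0493] [302.4 218.4] [255.4 255.1]
nt [0.5498 0.246 ] [189.9 252.7] [141.9 214.5]
heel [ 0.4032 -0.0408] [312.4 227.2] [252.2 271.3]
```

```bash
python3 -m creep '[{"dx":-20,"dy":21,"yaw":-0.08},{"dx":-50,"dy":53,"yaw":-0.2},{"dx":-82,"dy":87,"yaw":-0.34},{"dx":-114,"dy":121,"yaw":-0.48},{"dx":-146,"dy":155,"yaw":-0.62},{"dx":-178,"dy":189,"yaw":-0.76},{"dx":-210,"dy":223,"yaw":-0.88},{"dx":-230,"dy":244,"yaw":-0.95}]' 1
```

```text
schema error: expected keys dx, dy, dz, yaw
```

All keys are required in each row.

```bash
python3 -m creep '[{"dx":-20,"dy":21,"dz":0,"yaw":-0.08},{"dx":-50,"dy":53,"dz":0,"yaw":-0.2},{"dx":-82,"dy":87,"dz":0,"yaw":-0.34},{"dx":-114,"dy":121,"dz":0,"yaw":-0.48},{"dx":-146,"dy":155,"dz":0,"yaw":-0.62},{"dx":-178,"dy":189,"dz":0,"yaw":-0.76},{"dx":-210,"dy":223,"dz":0,"yaw":-0.88},{"dx":-230,"dy":244,"dz":0,"yaw":-0.95}]' 1
cat >> h.py <<'E'
def go(target,yaw=None):
    "shift in tool axes (mm) and tool yaw from the present pose to a world TCP target"
    from scipy.spatial.transform import Rotation as Ro
    s=arm.state();R=Ro.from_euler('xyz',s['tool_rot']).as_matrix()
    d=R.T@(np.array(target)-s['eef_pos'])*1000
    print('pos',s['eef_pos'].round(4),'rot',s['tool_rot'].round(3),'F',np.round(s['force'],1),'open',round(s['opening'],4),'t',s['clock'])
    print('shift',d.round(1),'yaw',None if yaw is None else round(-((yaw-s['tool_rot'][2]+np.pi)%(2*np.pi)-np.pi),3))
E
python3 - <<'E'
from h import *
go([.550,.234,.12],-1.559)
E
```

```text
clock: 1.25
eef_pos: [0.3049, -0.2301, 0.2316]
tool_rot: [-3.14, 0.001, -1.912]
force: [-0.6, -0.6, 0.9]
opening: 0.0855
pos [ 0.3049 -0.2301  0.2316] rot [-3.140e+00  1.000e-03 -1.912e+00] F [-0.6 -0.6  0.9] open 0.0855 t 1.25
shift [-519.2  -75.7  112.1] yaw -0.353
```

```bash
python3 -m creep '[{"dx":-30,"dy":-4,"dz":0,"yaw":-0.1},{"dx":-75,"dy":-11,"dz":0,"yaw":-0.2},{"dx":-122,"dy":-18,"dz":0,"yaw":-0.3},{"dx":-170,"dy":-25,"dz":0,"yaw":-0.35},{"dx":-218,"dy":-32,"dz":0,"yaw":-0.353},{"dx":-266,"dy":-39,"dz":10,"yaw":-0.353},{"dx":-312,"dy":-45,"dz":20,"yaw":-0.353},{"dx":-340,"dy":-50,"dz":30,"yaw":-0.353}]' 0.3
python3 - <<'E'
from h import *
go([.550,.234,.12],-1.559)
E
```

```text
clock: 2.05
eef_pos: [0.4667, 0.0765, 0.2014]
tool_rot: [-3.14, 0.001, -1.557]
force: [0.6, 0.0, 0.5]
opening: 0.0554
pos [0.4667 0.0765 0.2014] rot [-3.140e+00  1.000e-03 -1.557e+00] F [0.6 0.  0.5] open 0.0554 t 2.05
shift [-156.3  -85.4   81.7] yaw 0.002
```

```bash
python3 -m creep '[{"dx":-25,"dy":-14,"dz":5,"yaw":0},{"dx":-60,"dy":-33,"dz":20,"yaw":0},{"dx":-95,"dy":-52,"dz":40,"yaw":0},{"dx":-130,"dy":-71,"dz":60,"yaw":0},{"dx":-150,"dy":-82,"dz":75,"yaw":0},{"dx":-156,"dy":-85,"dz":82,"yaw":0},{"dx":-156,"dy":-85,"dz":82,"yaw":0}]'
python3 - <<'E'
from h import *
go([.550,.234,.014],-1.559)
cam('wrist','w1.png')
c=cam('top');cv2.imwrite('pics/t1.png',cv2.resize(c['pixels'][170:280,110:270,::-1],None,fx=4,fy=4,interpolation=2))
c=cam('scene');cv2.imwrite('pics/s1.png',cv2.resize(c['pixels'][150:290,130:330,::-1],None,fx=4,fy=4,interpolation=2))
E
```

```text
clock: 2.75
eef_pos: [0.5491, 0.2338, 0.1181]
tool_rot: [3.141, -0.001, -1.556]
force: [-0.0, 0.5, -0.2]
opening: 0.0557
pos [0.5491 0.2338 0.1181] rot [ 3.141e+00 -1.000e-03 -1.556e+00] F [-0.   0.5 -0.2] open 0.0557 t 2.75
shift [ -0.3  -1.  104.1] yaw 0.003
```

View pics/w1.png

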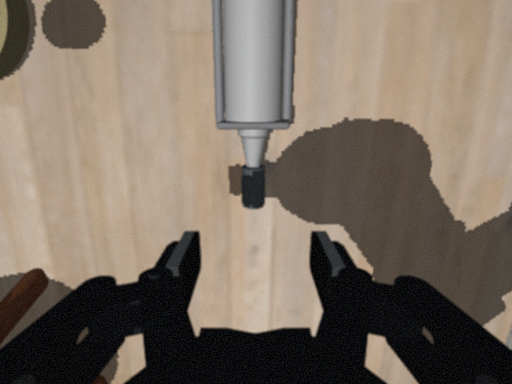

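View pics/s1.png

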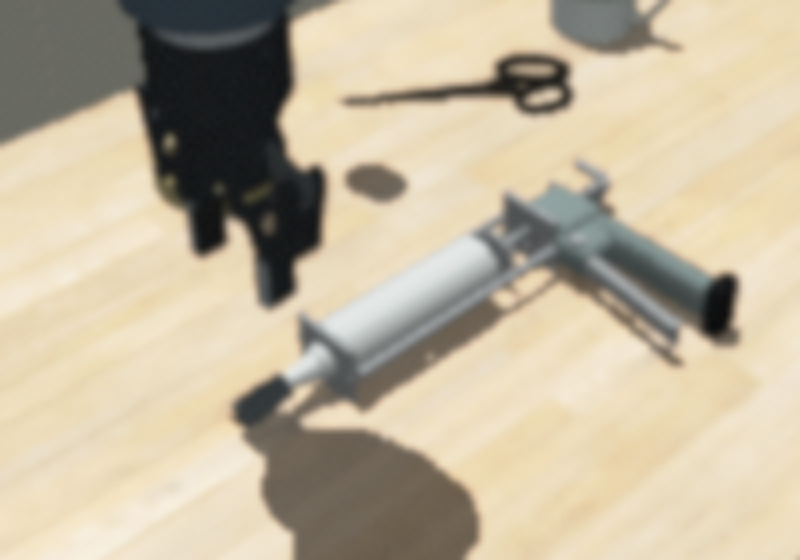

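The wrist picture shows the cap centred at about column 253, from row 167 (open end) to row 207 (closed end), in line between the fingers (gap middle ≈ 255).

Run:
```python
from h import *
c=cam('wrist')
for p in((253.5,167),(253.5,207),(243,187),(265,187)): print(p,onz(c,*p,.024).round(4))
go([.550,.234,.014],-1.559)
```

```text
(253.5, 167) [0.5522 0.2132 0.024 ]
(253.5, 207) [0.5518 0.2475 0.024 ]
(243, 187) [0.5606 0.2301 0.024 ]
(265, 187) [0.5425 0.2299 0.024 ]
pos [0.5499 0.233  0.1211] rot [-3.138e+00  2.000e-03 -1.557e+00] F [-0.1 -0.4  0.6] open 0.0554 t 2.95
shift [ -0.8   0.2 107.1] yaw 0.002
```

```bash
python3 -m creep '[{"dx":0,"dy":-1,"dz":25,"yaw":0},{"dx":0,"dy":-1,"dz":60,"yaw":0},{"dx":0,"dy":-1,"dz":85,"yaw":0},{"dx":0,"dy":-1,"dz":100,"yaw":0},{"dx":0,"dy":-1,"dz":105,"yaw":0},{"dx":0,"dy":-1,"dz":105,"yaw":0}]'
python3 -m creep '[{"dx":0,"dy":0,"dz":0,"yaw":0},{"dx":0,"dy":0,"dz":0,"yaw":0},{"dx":0,"dy":0,"dz":0,"yaw":0},{"dx":0,"dy":0,"dz":0,"yaw":0},{"dx":0,"dy":0,"dz":0,"yaw":0},{"dx":0,"dy":0,"dz":0,"yaw":0}]' -1 30
python3 - <<'E'
from h import *
for i in range(3): go([.551,.324,.0145])
cam('wrist','w2.png')
E
```

```text
clock: 3.55
eef_pos: [0.5513, 0.2328, 0.0167]
tool_rot: [-3.138, 0.002, -1.558]
force: [1.0, 1.3, -0.8]
opening: 0.0552
clock: 4.15
eef_pos: [0.5518, 0.2331, 0.0177]
tool_rot: [-3.136, 0.002, -1.557]
force: [-1.9, -0.7, 6.6]
opening: 0.0168
pos [0.5518 0.2331 0.0177] rot [-3.136e+00  2.000e-03 -1.557e+00] F [-1.9 -0.7  6.6] open 0.0168 t 4.15
shift [-90.9  -0.4   3.4] yaw None
pos [0.5518 0.2331 0.0177] rot [-3.136e+00  2.000e-03 -1.557e+00] F [-1.9 -0.7  6.6] open 0.0168 t 4.15
shift [-90.9  -0.4   3.4] yaw None
pos [0.5518 0.2331 0.0177] rot [-3.136e+00  2.000e-03 -1.557e+00] F [-1.9 -0.7  6.6] open 0.0168 t 4.15
shift [-90.9  -0.4   3.4] yaw None
```

View pics/w2.png

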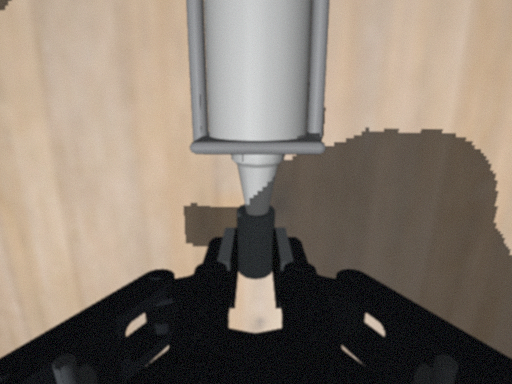

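The cap is held between the pads (cap at about (255,240), opening 17 mm). Now a straight pull.

```bash
python3 -m creep '[{"dx":-2,"dy":0,"dz":0,"yaw":0},{"dx":-5,"dy":0,"dz":0,"yaw":0},{"dx":-10,"dy":0,"dz":0,"yaw":0},{"dx":-18,"dy":0,"dz":0,"yaw":0},{"dx":-30,"dy":0,"dz":0,"yaw":0},{"dx":-45,"dy":0,"dz":0,"yaw":0},{"dx":-65,"dy":0,"dz":0,"yaw":0},{"dx":-85,"dy":0,"dz":0,"yaw":0}]'
python3 - <<'E'
from h import *
cam('wrist','w3.png')
c=cam('top');cv2.imwrite('pics/t3.png',cv2.resize(c['pixels'][170:280,110:270,::-1],None,fx=4,fy=4,interpolation=2))
go([.551,.324,.002],-1.559)
E
```

```text
clock: 5.0
eef_pos: [0.5506, 0.3202, 0.0179]
tool_rot: [-3.136, 0.002, -1.557]
force: [-0.8, -0.0, -0.1]
opening: 0.0172
pos [0.5506 0.3217 0.0177] rot [-3.135e+00  3.000e-03 -1.555e+00] F [ 1.  -0.7 -0.3] open 0.0166 t 5.1
shift [-2.2 -0.4 15.7] yaw 0.004
```

View pics/w3.png

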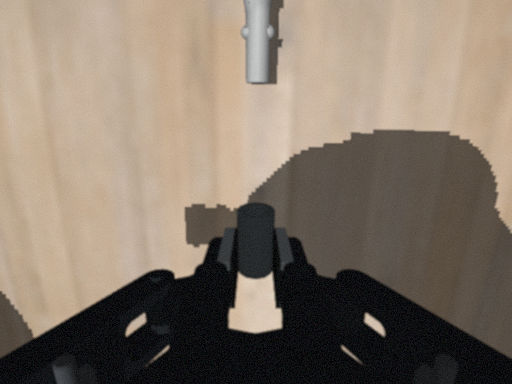

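View pics/t3.png

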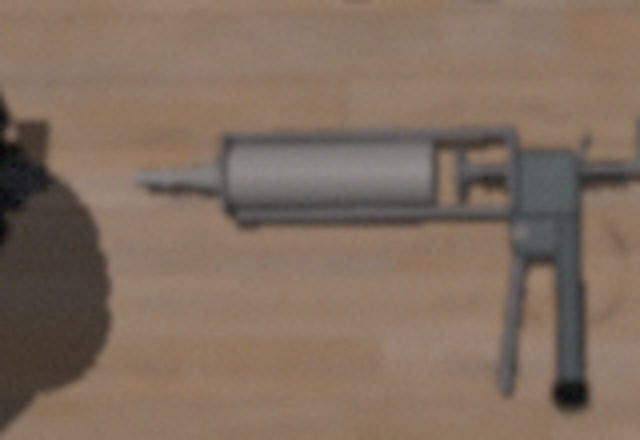

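The cap is off in the hand (255,240), the bare nozzle tip shows at (258,82), and the gun has not visibly moved. Next, lower the cap to the worktop.

```bash
python3 -m creep '[{"dx":0,"dy":0,"dz":5,"yaw":0},{"dx":0,"dy":0,"dz":9,"yaw":0},{"dx":0,"dy":0,"dz":12,"yaw":0},{"dx":0,"dy":0,"dz":13,"yaw":0},{"dx":0,"dy":0,"dz":13,"yaw":0}]'
python3 -m creep '[{"dx":0,"dy":0,"dz":1,"yaw":0},{"dx":0,"dy":0,"dz":1,"yaw":0}]'
```

```text
clock: 5.6
eef_pos: [0.5504, 0.3216, 0.0056]
tool_rot: [-3.136, 0.003, -1.555]
force: [-4.2, -0.3, 6.6]
opening: 0.0167
clock: 5.8
eef_pos: [0.5503, 0.3216, 0.0056]
tool_rot: [-3.135, 0.004, -1.555]
force: [-3.4, 0.3, 6.4]
opening: 0.017
```

```bash
python3 -m creep '[{"dx":0,"dy":0,"dz":0,"yaw":0},{"dx":0,"dy":0,"dz":0,"yaw":0},{"dx":0,"dy":0,"dz":0,"yaw":0}]' -0.2
python3 - <<'E'
from h import *
cam('wrist','w4.png')
go([.551,.324,.002],-1.559)
E
```

```text
clock: 6.1
eef_pos: [0.5504, 0.3211, 0.0054]
tool_rot: [-3.136, 0.004, -1.556]
force: [-0.1, 0.5, 1.2]
opening: 0.0342
pos [0.5503 0.3212 0.0053] rot [-3.136  0.004 -1.556] F [-0.7  0.1  0.2] open 0.0342 t 6.15
shift [-2.7 -0.7  3.3] yaw 0.003
```

View pics/w4.png

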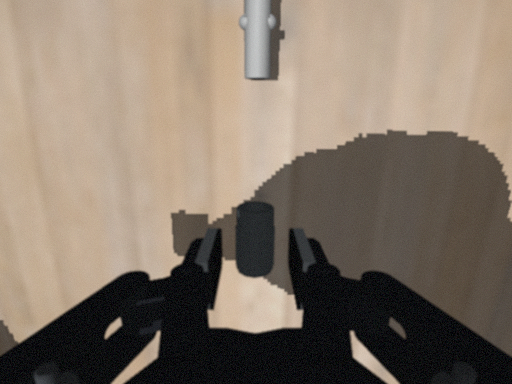

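The cap lies on the worktop at about (255,238), free between the open fingers. Now I'll rise and go to the handle.

```bash
python3 -m creep '[{"dx":0,"dy":0,"dz":-15,"yaw":0},{"dx":0,"dy":0,"dz":-40,"yaw":0},{"dx":0,"dy":0,"dz":-80,"yaw":0},{"dx":0,"dy":0,"dz":-120,"yaw":0.05},{"dx":20,"dy":6,"dz":-150,"yaw":0.15},{"dx":55,"dy":17,"dz":-165,"yaw":0.29},{"dx":95,"dy":30,"dz":-170,"yaw":0.43},{"dx":125,"dy":39,"dz":-170,"yaw":0.5}]' 1
python3 - <<'E'
from h import *
cam('wrist','w5.png')
go([.445,-.023,.16],-3.13)
E
```

```text
clock: 6.95
eef_pos: [0.5119, 0.1934, 0.1759]
tool_rot: [-3.137, 0.008, -2.061]
force: [0.8, 0.1, 1.1]
opening: 0.0854
pos [0.5104 0.19   0.1757] rot [-3.138  0.006 -2.065] F [-2.2 -4.7 -1.2] open 0.0852 t 7.0
shift [218.6 -43.4  14.5] yaw 1.065
```

View pics/w5.png

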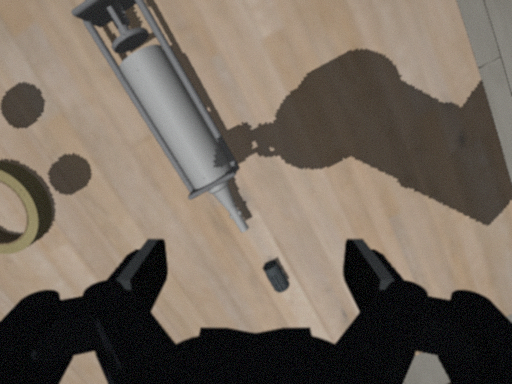

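The cap is at (277,275), ahead of the nozzle tip (245,228) and clear of it.

```bash
python3 -m creep '[{"dx":20,"dy":-4,"dz":0,"yaw":0.12},{"dx":55,"dy":-11,"dz":0,"yaw":0.26},{"dx":95,"dy":-19,"dz":0,"yaw":0.4},{"dx":135,"dy":-27,"dz":0,"yaw":0.54},{"dx":170,"dy":-34,"dz":0,"yaw":0.68},{"dx":198,"dy":-40,"dz":0,"yaw":0.82},{"dx":212,"dy":-43,"dz":5,"yaw":0.95},{"dx":218,"dy":-43,"dz":10,"yaw":1.06}]'
python3 -m creep '[{"dx":0,"dy":0,"dz":0,"yaw":0},{"dx":0,"dy":0,"dz":0,"yaw":0}]'
python3 - <<'E'
from h import *
go([.445,-.023,.024],-3.13)
cam('wrist','w6.png')
c=cam('top');cv2.imwrite('pics/t6.png',cv2.resize(c['pixels'][170:280,110:270,::-1],None,fx=5,fy=5,interpolation=2))
E
```

```text
clock: 7.8
eef_pos: [0.4445, -0.0237, 0.1645]
tool_rot: [3.138, 0.006, -3.132]
force: [-0.2, 0.3, -0.4]
opening: 0.0853
clock: 8.0
eef_pos: [0.4445, -0.0238, 0.1646]
tool_rot: [3.138, 0.006, -3.129]
force: [-0.1, 1.5, 0.4]
opening: 0.0855
pos [ 0.4445 -0.0238  0.1646] rot [ 3.138  0.006 -3.129] F [-0.1  1.5  0.4] open 0.0855 t 8.0
shift [  0.4   0.3 140.6] yaw 0.001
```

View pics/w6.png

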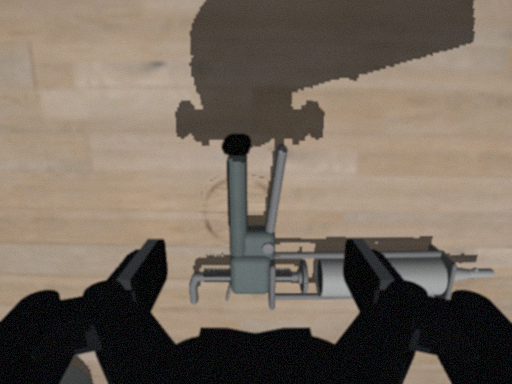

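View pics/t6.png

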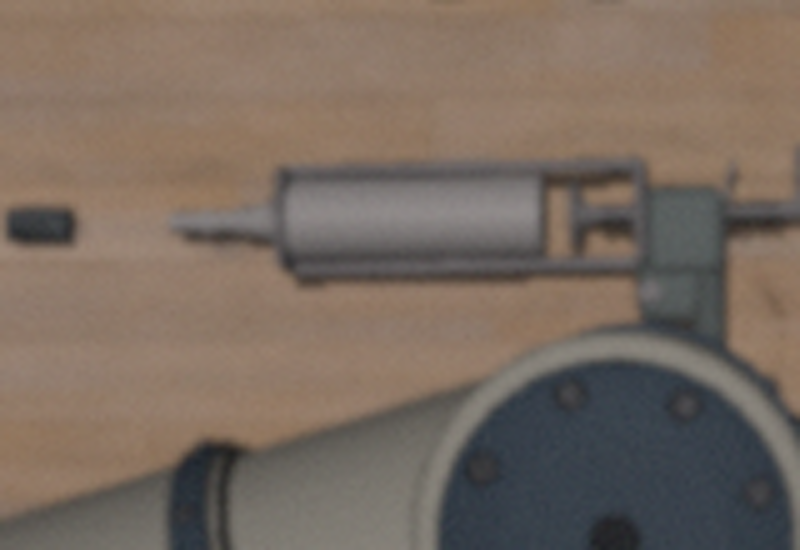

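The wrist view shows the heel at (237,145), the trigger tip at (282,148) and the plate at (305,275). The top view shows the plate with a clear gap behind the tube. Check of the alignment:

Run:
```python
from h import *
g=[0.55207,0.0560,0.0117]
c=cam('wrist')
for n,p,z in (('handle back edge',(228.5,175),.024),('handle front edge',(247,175),.024),('trig front',(283.5,175),.024),('trig back',(274.5,175),.024),('trigtip',(282,146),.033),('heel end',(237,137),.03),('rod mid',(220,276),.024)):
    w=onz(c,*p,z);print(n,w.round(4),toG(g,w).round(1))
im=c['pixels'][230:320,180:340,::-1]
cv2.imwrite('pics/w6z.png',cv2.resize(im,None,fx=5,fy=5,interpolation=2))
```

```text
handle back edge [ 0.4439 -0.0483  0.024 ] [-109.4 -103. ]
handle front edge [ 0.4437 -0.0304  0.024 ] [-109.4  -85.1]
trig front [0.4433 0.0049 0.024 ] [-109.4  -49.8]
trig back [ 0.4434 -0.0038  0.024 ] [-109.4  -58.5]
trigtip [0.4139 0.0015 0.033 ] [-138.8  -52.8]
heel end [ 0.4066 -0.0396  0.03  ] [-146.6  -93.9]
rod mid [ 0.5558 -0.059   0.024 ] [   2.4 -115. ]
```

View pics/w6z.png

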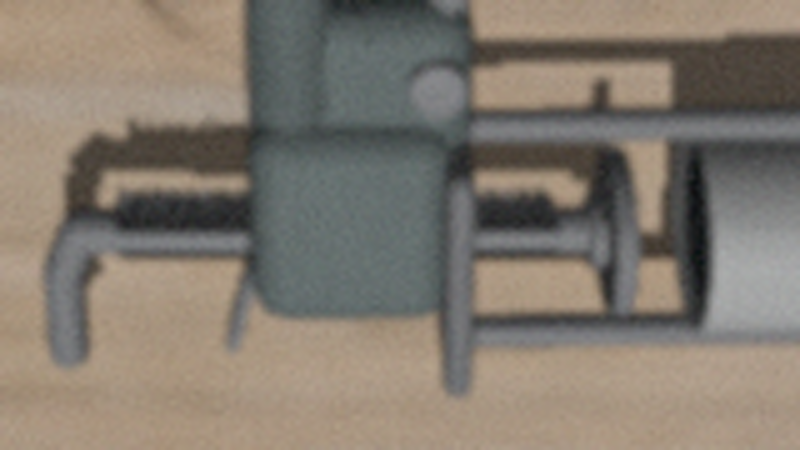

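```bash
python3 -m creep '[{"dx":0,"dy":0,"dz":30,"yaw":0},{"dx":0,"dy":0,"dz":75,"yaw":0},{"dx":0,"dy":1,"dz":110,"yaw":0},{"dx":0,"dy":1,"dz":130,"yaw":0},{"dx":0,"dy":1,"dz":145,"yaw":0},{"dx":0,"dy":1,"dz":152,"yaw":0},{"dx":0,"dy":1,"dz":155,"yaw":0},{"dx":0,"dy":1,"dz":155,"yaw":0}]'
python3 - <<'E'
from h import *
cam('wrist','w7.png')
c=cam('top');cv2.imwrite('pics/t7.png',cv2.resize(c['pixels'][190:260,160:300,::-1],None,fx=5,fy=5,interpolation=2))
go([.445,-.023,.009],-3.13)
E
```

```text
clock: 8.95
eef_pos: [0.4463, -0.0215, 0.01]
tool_rot: [3.138, 0.007, -3.129]
force: [0.3, -0.0, 0.4]
opening: 0.0855
pos [ 0.4466 -0.0214  0.0105] rot [ 3.138  0.008 -3.129] F [ 0.5  0.2 -0.1] open 0.0851 t 9.05
shift [ 1.6 -1.5  1.5] yaw 0.001
```

View pics/w7.png

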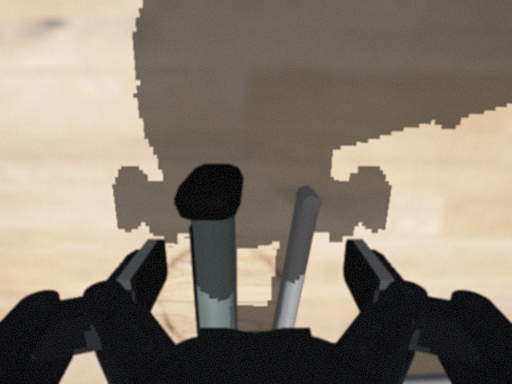

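View pics/t7.png

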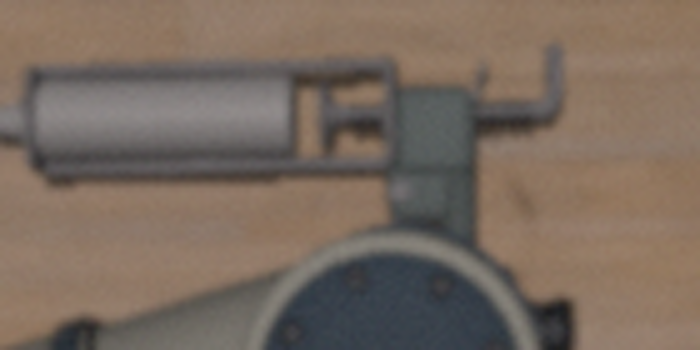

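Both jaws straddle handle (215,250) and trigger (300,250). I'll set up a sub-pixel measure of the hook and plate in the top view before squeezing.

```bash
cat >> h.py <<'E'
def edge(x,y,up):
    "subpixel crossing of mid level in 1d profile"
    m=(y.max()+y.min())/2
    for i in range(len(y)-1):
        a,b=y[i]-m,y[i+1]-m
        if (a<=0<b if up else a>=0>b): return x[i]+a/(a-b)
def rod(c,g=(0.55207,0.0560,0.0117),verbose=True):
    gr=c['pixels'].astype(float).mean(2)
    def cen(u0,u1,v0,v1,pw=1):
        p=gr[v0:v1,u0:u1].mean(0);u=np.arange(u0,u1)
        b=np.interp(u,[u0,u1-1],[p[0],p[-1]]);w=np.clip(b-p,0,None)
        w=np.where(w>.25*w.max(),w,0); return (w*u).sum()/w.sum(), p.round(0)
    return cen
E
python3 - <<'E'
from h import *
c=cam('top');gr=c['pixels'].astype(int).sum(2)//3
np.set_printoptions(linewidth=220)
print('cols',np.arange(216,276))
for v in list(range(198,220)): print(v,gr[v,216:276])
E
```

```text
cols [216 217 218 219 220 221 222 223 224 225 226 227 228 229 230 231 232 233 234 235 236 237 238 239 240 241 242 243 244 245 246 247 248 249 250 251 252 253 254 255 256 257 258 259 260 261 262 263 264 265 266 267 268 269
 270 271 272 273 274 275]
198 [118 114 117 119 117 116 114 117 116 117 119 121 118 120 118 119 119 117 117 118 119 117 118 117 118 117 115 115 112 115 116 116 116 117 119 117 117 121 119 121 121 120 119 119 116 119 117 118 120 116 117 118 114 113
 109 107 115 118 118 119]
199 [116 118 114 118 117 117 116 118 116 119 119 117 120 118 118 117 120 118 119 118 120 118 119 121 118 119 117 119 119 115 117 113 114 117 116 115 115 121 119 121 122 120 118 119 118 120 119 118 120 118 119 119 113 107
 101 101 111 116 118 121]
200 [117 116 117 120 117 116 116 116 114 113 115 114 114 113 116 115 114 114 115 114 114 113 116 120 118 120 118 121 121 120 119 118 121 119 118 117 116 118 120 119 118 121 120 121 120 120 120 121 123 121 122 119 110 102
  98 100 107 119 120 119]
201 [113 115 114 113 115 113 113 112 111 108 104 108 105 106 106 108 107 107 109 105 103 104 109 114 120 120 12
[... 3881 characters left out ...]
  65  61  84 105 107 100  88  77  83  82  80  76  84  84  78  82  87  90  93  93  90  96  92  94  92  93  94  87  76  72  70  82  87  89  91  99 106 105 102 104 102 107 115 122 122
 121 122 124 122 122 120]
218 [ 96  91  81  89 111 119 117 106  84  64  68  89 111 117 114 108 100 106 107 101  91  90  85  75  81  90  88  93  92  92  91  93  91  90  94  91  88  79  76  85 104 110 109 107 115 121 119 117 117 117 118 120 120 122
 121 123 124 124 123 123]
219 [ 90  81  80  91 112 117 118 109  87  69  71  95 114 119 117 117 112 117 119 113 104  93  84  77  80  87  92  91  92  92  94  91  92  92  91  91  84  80  74  92 113 118 119 119 121 126 122 122 122 121 120 122 123 122
 122 122 126 122 124 125]
```

```bash
cat >> h.py <<'E'
def meas(n=2):
    r=[]
    for _ in range(n):
        c=cam('top');gr=c['pixels'].astype(float).mean(2)
        def dip(u0,u1,v0,v1):
            p=gr[v0:v1,u0:u1].mean(0);u=np.arange(u0,u1);w=np.clip(np.percentile(p,90)-6-p,0,None);return (w*u).sum()/w.sum()
        hook=dip(254,277,199,207) if 0 else None
        # hook: darkest column in rows 199-206, right of housing
        p=gr[199:207,262-10:277].mean(0);u0=252
        p[:10]=np.where(np.arange(10)<10,p[:10],0)
        # exclude lever near 256 -> search argmin right of 259
        i=7+np.argmin(p[7:]);lo=max(0,i-4);q=p[lo:i+5];w=np.clip(q.max()-5-q,0,None);hook=(w*np.arange(lo,lo+len(q))).sum()/w.sum()+u0
        p=gr[209:213,216:223].mean(0);rim=edge(np.arange(216,223),p,False)
        p=gr[208:220,220:228].mean(0);pl=p
        p=gr[208:220,236:243].mean(0);w=p.max()-p
        w=np.clip(90-p,0,None);fl=(w*np.arange(236,243)).sum()/w.sum()
        r.append([hook,rim,fl])
    print('hook,rim,flange',np.mean(r,0).round(2),'hook-rim mm',round((np.mean(r,0)[0]-np.mean(r,0)[1])*2.58,2),'hook-fl',round((np.mean(r,0)[0]-np.mean(r,0)[2])*2.58,2))
    return c
E
python3 -c "
from h import *
meas()"
python3 -m creep '[{"dx":0,"dy":-1,"dz":0,"yaw":0},{"dx":0,"dy":-1,"dz":0,"yaw":0},{"dx":0,"dy":-1,"dz":0,"yaw":0},{"dx":0,"dy":-1,"dz":0,"yaw":0},{"dx":0,"dy":-1,"dz":0,"yaw":0}]' 0.22 25
python3 -m creep '[{"dx":0,"dy":-1,"dz":0,"yaw":0},{"dx":0,"dy":-2,"dz":0,"yaw":0},{"dx":0,"dy":-3,"dz":0,"yaw":0}]' 0.05
python3 -c "
from h import *
meas();go([.445,-.023,.009],-3.13)"
python3 -m creep '[{"dx":0,"dy":-1,"dz":0,"yaw":0},{"dx":0,"dy":-2,"dz":0,"yaw":0},{"dx":0,"dy":-3,"dz":0,"yaw":0}]' -0.1
python3 -m creep '[{"dx":0,"dy":-1,"dz":0,"yaw":0},{"dx":0,"dy":-2,"dz":0,"yaw":0},{"dx":0,"dy":-3,"dz":0,"yaw":0},{"dx":0,"dy":-3,"dz":0,"yaw":0}]' -0.25
python3 -c "
from h import *
meas();go([.445,-.023,.009],-3.13);cam('wrist','w8.png')"
```

```text
hook,rim,flange [270.09 217.2  239.  ] hook-rim mm 136.46 hook-fl 80.21
clock: 9.7
eef_pos: [0.4465, -0.0231, 0.0108]
tool_rot: [3.138, 0.008, -3.129]
force: [-0.8, -4.6, 5.1]
opening: 0.0524
clock: 10.0
eef_pos: [0.4466, -0.0265, 0.0113]
tool_rot: [3.139, 0.009, -3.129]
force: [-2.4, 0.9, 5.5]
opening: 0.0451
hook,rim,flange [269.1  217.16 239.14] hook-rim mm 134.01 hook-fl 77.31
pos [ 0.4466 -0.0264  0.0113] rot [ 3.139  0.009 -3.129] F [-2.1 -2.7  7.6] open 0.0451 t 10.1
shift [1.6 3.5 2.3] yaw 0.001
clock: 10.4
eef_pos: [0.4466, -0.0294, 0.0118]
tool_rot: [3.138, 0.009, -3.129]
force: [-2.7, 2.8, 6.2]
opening: 0.0387
clock: 10.8
eef_pos: [0.4466, -0.0312, 0.0123]
tool_rot: [3.136, 0.01, -3.13]
force: [-4.6, 5.9, 9.9]
opening: 0.0342
hook,rim,flange [267.13 217.19 239.05] hook-rim mm 128.83 hook-fl 72.44
pos [ 0.4466 -0.0312  0.0123] rot [ 3.136  0.01  -3.129] F [-4.1  6.5 10. ] open 0.0337 t 10.9
shift [1.6 8.2 3.4] yaw 0.001
```

View pics/w8.png

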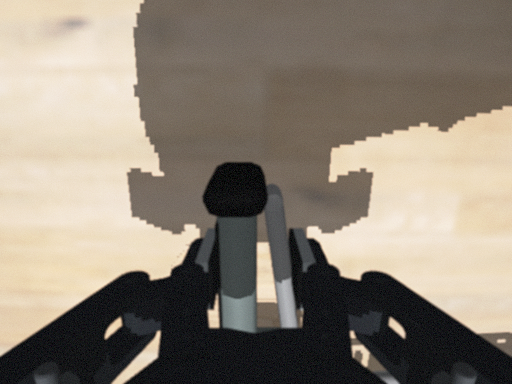

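The first stroke worked: opening 34 mm, rod forward ≈ 7.7 mm, gun still. Now back out and a second stroke.

```bash
python3 -m creep '[{"dx":0,"dy":3,"dz":0,"yaw":0},{"dx":0,"dy":6,"dz":0,"yaw":0},{"dx":0,"dy":9,"dz":1,"yaw":0},{"dx":0,"dy":9,"dz":1,"yaw":0},{"dx":0,"dy":9,"dz":2,"yaw":0}]' 0.32
python3 -c "
from h import *
meas();go([.445,-.0225,.009],-3.13);cam('wrist','w9.png')"
```

```text
clock: 11.45
eef_pos: [0.4465, -0.0221, 0.0102]
tool_rot: [3.136, 0.009, -3.129]
force: [0.4, 0.1, -0.8]
opening: 0.0566
hook,rim,flange [267.48 217.15 239.15] hook-rim mm 129.83 hook-fl 73.09
pos [ 0.4464 -0.0222  0.0101] rot [ 3.137  0.009 -3.13 ] F [ 0.3 -0.2 -0.5] open 0.0562 t 11.55
shift [ 1.4 -0.3  1.1] yaw 0.0
```

View pics/w9.png

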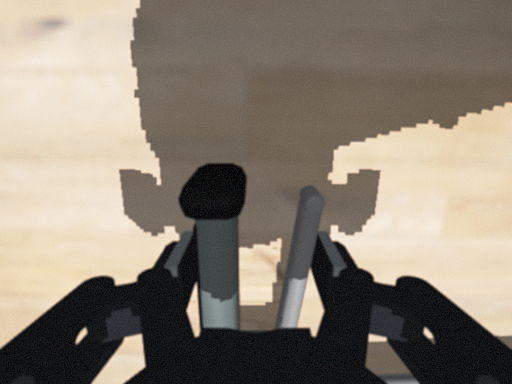

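The trigger is back at rest (tip at (311,190)) and the rod held its gain. Second stroke:

```bash
python3 -m creep '[{"dx":0,"dy":0,"dz":0,"yaw":0},{"dx":0,"dy":-1,"dz":0,"yaw":0},{"dx":0,"dy":-3,"dz":0,"yaw":0},{"dx":0,"dy":-4,"dz":0,"yaw":0}]' 0.05
python3 -m creep '[{"dx":0,"dy":-1,"dz":0,"yaw":0},{"dx":0,"dy":-2,"dz":0,"yaw":0},{"dx":0,"dy":-3,"dz":0,"yaw":0}]' -0.1
python3 -m creep '[{"dx":0,"dy":-1,"dz":0,"yaw":0},{"dx":0,"dy":-2,"dz":0,"yaw":0},{"dx":0,"dy":-2,"dz":0,"yaw":0},{"dx":0,"dy":-2,"dz":0,"yaw":0}]' -0.25
python3 -c "
from h import *
meas();go([.445,-.023,.009],-3.13)"
python3 -m creep '[{"dx":0,"dy":3,"dz":0,"yaw":0},{"dx":0,"dy":6,"dz":0,"yaw":0},{"dx":0,"dy":9,"dz":1,"yaw":0},{"dx":0,"dy":9,"dz":1,"yaw":0},{"dx":0,"dy":9,"dz":2,"yaw":0}]' 0.32
python3 -c "
from h import *
c=meas(3);go([.445,-.0225,.009],-3.13)
cv2.imwrite('pics/t10.png',cv2.resize(c['pixels'][190:260,160:300,::-1],None,fx=5,fy=5,interpolation=2))
c=cam('scene','s10.png');cv2.imwrite('pics/s10z.png',cv2.resize(c['pixels'][170:250,210:340,::-1],None,fx=6,fy=6,interpolation=2))
"
```

```text
clock: 12.0
eef_pos: [0.4467, -0.0259, 0.0105]
tool_rot: [3.135, 0.01, -3.13]
force: [-1.4, 3.8, 3.1]
opening: 0.0449
clock: 12.3
eef_pos: [0.4468, -0.0286, 0.0108]
tool_rot: [3.135, 0.011, -3.13]
force: [-2.3, 7.2, 3.9]
opening: 0.0388
clock: 12.7
eef_pos: [0.4468, -0.0303, 0.0113]
tool_rot: [3.134, 0.011, -3.13]
force: [-4.0, 3.4, 8.7]
opening: 0.0339
hook,rim,flange [264.07 217.42 238.71] hook-rim mm 120.36 hook-fl 65.42
pos [ 0.4469 -0.0303  0.0113] rot [ 3.134  0.011 -3.13 ] F [-3.5  2.9  8.8] open 0.0341 t 12.8
shift [1.8 7.3 2.4] yaw -0.0
clock: 13.3
eef_pos: [0.4468, -0.0212, 0.0093]
tool_rot: [3.135, 0.011, -3.13]
force: [-0.4, 1.2, -0.3]
opening: 0.0565
hook,rim,flange [264.74 217.34 238.71] hook-rim mm 122.31 hook-fl 67.18
pos [ 0.4467 -0.0214  0.0092] rot [ 3.134  0.01  -3.13 ] F [0.3 0.2 0.1] open 0.0563 t 13.45
shift [ 1.7 -1.1  0.2] yaw -0.0
```

View pics/t10.png

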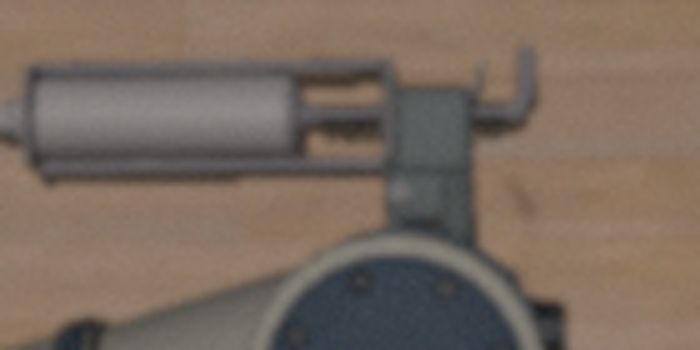

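View pics/s10z.png

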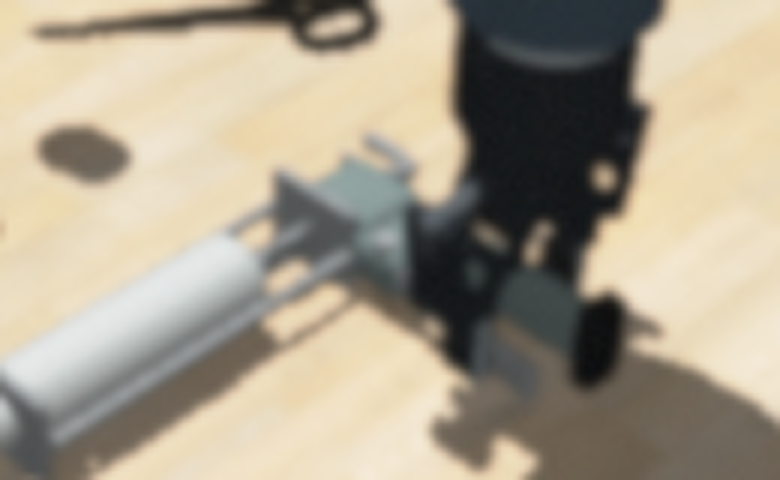

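The plate now sits at the tube's rim (top-zoom (300,118)); travel ≈ 40 mm, about 2 mm short of the piston. The last squeeze is partial, in steps.

```bash
python3 -m creep '[{"dx":0,"dy":-1,"dz":0,"yaw":0},{"dx":0,"dy":-2,"dz":0,"yaw":0},{"dx":0,"dy":-3,"dz":0,"yaw":0},{"dx":0,"dy":-4,"dz":0,"yaw":0}]' 0.05
python3 -c "
from h import *
meas(2)"
python3 -m creep '[{"dx":0,"dy":-1,"dz":0,"yaw":0},{"dx":0,"dy":-2,"dz":0,"yaw":0},{"dx":0,"dy":-3,"dz":0,"yaw":0},{"dx":0,"dy":-3,"dz":0,"yaw":0}]' -0.06
python3 -c "
from h import *
c=meas(4);go([.445,-.0225,.009],-3.13)
cv2.imwrite('pics/t11.png',cv2.resize(c['pixels'][190:260,160:300,::-1],None,fx=5,fy=5,interpolation=2))
"
```

```text
clock: 13.9
eef_pos: [0.4469, -0.0251, 0.0098]
tool_rot: [3.133, 0.011, -3.131]
force: [-2.3, 5.6, 4.2]
opening: 0.0446
hook,rim,flange [263.6  216.93 238.43] hook-rim mm 120.42 hook-fl 64.95
clock: 14.4
eef_pos: [0.4469, -0.0272, 0.0103]
tool_rot: [3.132, 0.012, -3.131]
force: [-3.2, 5.6, 7.7]
opening: 0.0401
hook,rim,flange [263.2  216.9  238.22] hook-rim mm 119.47 hook-fl 64.47
pos [ 0.4469 -0.0272  0.0103] rot [ 3.132  0.012 -3.131] F [-4.4  6.2  8.3] open 0.0402 t 14.6
shift [1.8 4.7 1.3] yaw -0.001
```

View pics/t11.png

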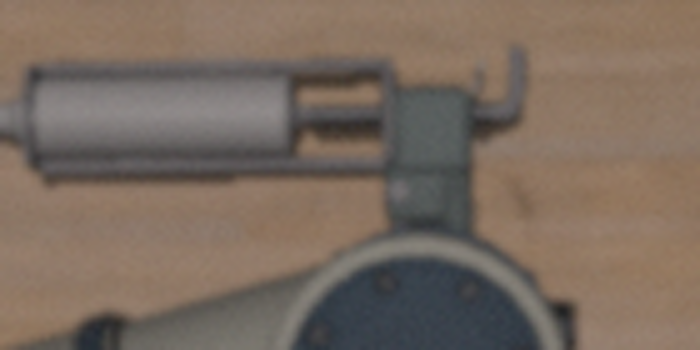

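```bash
cat > cmp.py <<'E'
import cv2,numpy as np,sys
def sh(a,b,r):
    x0,x1,y0,y1=r
    T=a[y0:y1,x0:x1]; m=60
    xa=max(0,x0-m);B=b[y0:y1,xa:min(b.shape[1],x1+15)]
    R=cv2.matchTemplate(B,T,cv2.TM_CCOEFF_NORMED)[0];i=R.argmax()
    s=0
    if 0<i<len(R)-1: s=.5*(R[i-1]-R[i+1])/(R[i-1]-2*R[i]+R[i+1])
    return (i+s+xa-x0)/5*2.58, R.max()
def rep(fa,fb):
    a=cv2.imread('pics/'+fa,0);b=cv2.imread('pics/'+fb,0)
    for n,r in dict(front=(15,60,50,190),housing=(440,485,85,230),flange=(375,420,50,85),hook=(520,580,35,95)).items():
        if n=='hook' and fa!='t7.png': r=(500,560,35,95)
        d,q=sh(a,b,r);print(fa,fb,n,'shift mm (image right)',round(d,2),round(q,3))
if __name__=='__main__':
    rep('t7.png','t10.png');rep('t7.png','t11.png')
E
python3 cmp.py
```

```text
t7.png t10.png front shift mm (image right) -0.51 0.974
t7.png t10.png housing shift mm (image right) -1.44 0.934
t7.png t10.png flange shift mm (image right) -1.52 0.98
t7.png t10.png hook shift mm (image right) -13.93 0.945
t7.png t11.png front shift mm (image right) -0.7 0.971
t7.png t11.png housing shift mm (image right) -1.93 0.958
t7.png t11.png flange shift mm (image right) -1.61 0.984
t7.png t11.png hook shift mm (image right) -18.05 0.938
```

Correction: the plate's visible top edge is at z ≈ 42 mm, so parallax put my plate reading about 1.5 mm too far forward. Start travel was ≈ 24.5 mm (the hook at −148 agrees), the plate is about at 41 mm now, and squeezing further is safe.

```bash
python3 -m creep '[{"dx":0,"dy":-1,"dz":0,"yaw":0},{"dx":0,"dy":-2,"dz":0,"yaw":0},{"dx":0,"dy":-2,"dz":0,"yaw":0},{"dx":0,"dy":-2,"dz":0,"yaw":0}]' -0.18
python3 -c "
from h import *
c=meas(3);go([.445,-.0225,.009],-3.13)
cv2.imwrite('pics/t12.png',cv2.resize(c['pixels'][190:260,160:300,::-1],None,fx=5,fy=5,interpolation=2))
c=cam('scene','s12.png');cv2.imwrite('pics/s12z.png',cv2.resize(c['pixels'][170:250,210:340,::-1],None,fx=6,fy=6,interpolation=2))
import cmp;cmp.rep('t7.png','t12.png');cmp.rep('t11.png','t12.png')"
```

```text
clock: 15.0
eef_pos: [0.4469, -0.0294, 0.0109]
tool_rot: [3.132, 0.012, -3.131]
force: [-3.4, 0.5, 8.7]
opening: 0.0356
hook,rim,flange [261.87 216.85 238.1 ] hook-rim mm 116.17 hook-fl 61.35
pos [ 0.4468 -0.0294  0.0109] rot [ 3.132  0.012 -3.131] F [-2.5  0.3  7.5] open 0.0349 t 15.15
shift [1.8 6.9 1.9] yaw -0.001
t7.png t12.png front shift mm (image right) -0.92 0.96
t7.png t12.png housing shift mm (image right) -2.16 0.956
t7.png t12.png flange shift mm (image right) -1.59 0.987
t7.png t12.png hook shift mm (image right) -20.88 0.857
t11.png t12.png front shift mm (image right) -0.19 0.99
t11.png t12.png housing shift mm (image right) -0.25 0.976
t11.png t12.png flange shift mm (image right) -0.03 0.996
t11.png t12.png hook shift mm (image right) -2.89 0.959
```

View pics/t12.png

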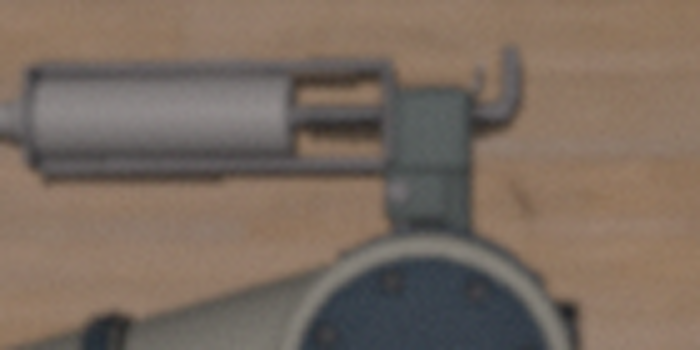

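View pics/s12z.png

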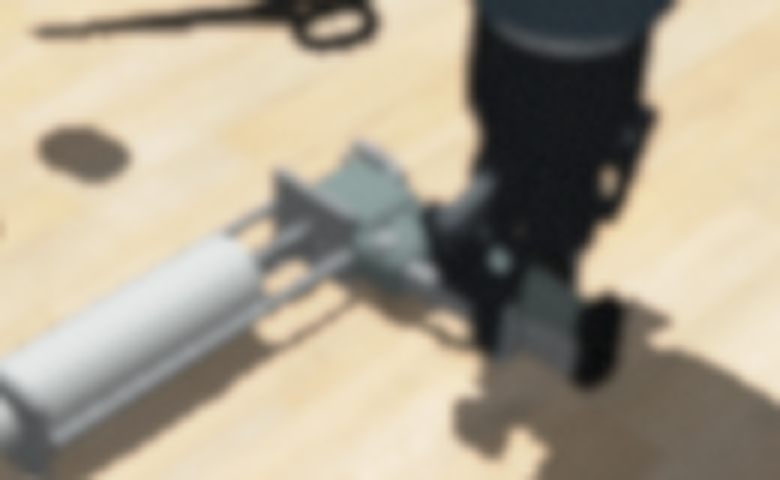

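Run:
```python
import cv2,numpy as np
im=cv2.imread('pics/w6.png');a=cv2.resize(im[255:295,170:330],None,fx=5,fy=5,interpolation=2);b=cv2.resize(im[255:295,410:512],None,fx=5,fy=5,interpolation=2)
o=np.zeros((410,800,3),np.uint8);o[:200]=a;o[205:405,:510]=b;cv2.imwrite('pics/w6y.png',o)
```

```text
(no output)
```

View pics/w6y.png

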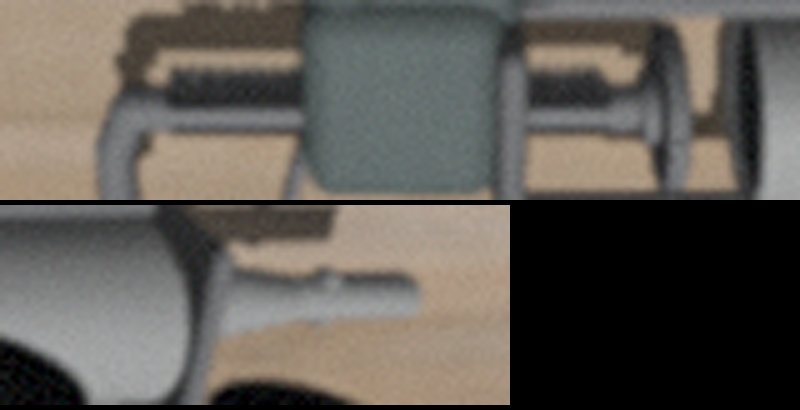

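Run:
```python
from h import *
from scipy.spatial.transform import Rotation as Ro
c=cam('wrist');s=arm.state()
Rt=Ro.from_euler('xyz',s['tool_rot']).as_matrix();p=s['eef_pos']
Rc=cv2.Rodrigues(np.array(c['rvec'],float))[0];t=np.array(c['tvec'],float).ravel()
C=-Rc.T@t; off=Rt.T@(C-p); Rr=Rc@Rt
R2=Ro.from_euler('xyz',[3.138,.006,-3.129]).as_matrix();p2=np.array([.4445,-.0238,.1646])
Rc2=Rr@R2.T;C2=p2+R2@off
c['rvec']=cv2.Rodrigues(Rc2)[0];c['tvec']=-Rc2@C2
print('cam',C2.round(4))
tip=onz(c,494.2-.4,273.4-.4,.024);hb=onz(c,189.4-.4,287-.4,.024);print('tip',tip.round(4),'hook rear',hb.round(4))
axp=onz(c,300,275.6,.024);
yaw=np.arctan2(-(tip[0]-.5545),tip[1]+.06);print('rod pt',axp.round(4))
def cyl(u,v,r):
    o,d=ray(c,u,v); t_=.0117;a=np.array([-np.sin(t_),np.cos(t_),0]);q=np.array([.5521-.0117*0,.056,.024])
    q=tip-0; 
    w=o-q;d1=d-a*(d@a);w1=w-a*(w@a)
    A=d1@d1;B=2*d1@w1;D=w1@w1-r*r;k=(-B-np.sqrt(B*B-4*A*D))/(2*A);P=o+k*d;return (P-tip)@a*1000+185,P.round(4)
for u,v in((690,100),(690,120),(688,80)): print('plate front gun y',cyl(170+u/5-.4,255+v/5-.4,.018))
for u,v in((720,110),(765,100)): print('tube rim',cyl(170+u/5-.4,255+v/5-.4,.0215))
print('hook rear gun y',(hb-tip)[1]*1000+185)
```

```text
cam [ 0.3733 -0.0253  0.3068]
tip [0.5523 0.2453 0.024 ] hook rear [ 0.5691 -0.0936  0.024 ]
rod pt [0.554  0.0267 0.024 ]
plate front gun y (np.float64(-28.392786723146315), array([0.5437, 0.0318, 0.0382]))
plate front gun y (np.float64(-28.560050511387715), array([0.5471, 0.0317, 0.0403]))
plate front gun y (np.float64(-28.479204852515664), array([0.5408, 0.0317, 0.0353]))
tube rim (np.float64(-23.018574806647678), array([0.5434, 0.0372, 0.0423]))
tube rim (np.float64(-13.75610900030398), array([0.5417, 0.0464, 0.0412]))
hook rear gun y -153.94624361235918
```

The rod is about 19.4 mm past its start, so contact is only marginal (≈ 1 mm ± 1). I'll complete this stroke, reopen, and add one more measured partial squeeze.

```bash
python3 -m creep '[{"dx":0,"dy":-1,"dz":0,"yaw":0},{"dx":0,"dy":-1,"dz":0,"yaw":0},{"dx":0,"dy":-1,"dz":0,"yaw":0}]' -0.25
cat >> h.py <<'E'
def top(fn):
    acc=[cam('top') for _ in range(4)]
    c=acc[0];m=np.mean([a['pixels'].astype(np.float32) for a in acc],0)
    z=cv2.resize(m[190:260,160:300,::-1],None,fx=5,fy=5,interpolation=2)
    cv2.imwrite('pics/'+fn,np.clip(z,0,255).astype(np.uint8))
    import cmp;cmp.rep('t7.png',fn);return c
E
python3 -c "
from h import *
top('t13.png');go([.445,-.0225,.009],-3.13)"
python3 -m creep '[{"dx":0,"dy":3,"dz":0,"yaw":0},{"dx":0,"dy":6,"dz":0,"yaw":0},{"dx":0,"dy":9,"dz":1,"yaw":0},{"dx":0,"dy":9,"dz":1,"yaw":0},{"dx":0,"dy":9,"dz":2,"yaw":0}]' 0.32
python3 -c "
from h import *
top('t14.png');meas(1);go([.445,-.0225,.009],-3.13)"
```

```text
clock: 15.55
eef_pos: [0.4468, -0.0298, 0.0111]
tool_rot: [3.131, 0.012, -3.131]
force: [-2.5, 4.7, 3.6]
opening: 0.0341
t7.png t13.png front shift mm (image right) -0.93 0.96
t7.png t13.png housing shift mm (image right) -2.11 0.955
t7.png t13.png flange shift mm (image right) -1.54 0.988
t7.png t13.png hook shift mm (image right) -20.87 0.857
pos [ 0.4469 -0.0298  0.0111] rot [ 3.131  0.012 -3.131] F [-2.3  5.   4.9] open 0.0343 t 15.75
shift [1.8 7.3 2.2] yaw -0.001
clock: 16.25
eef_pos: [0.4468, -0.0208, 0.0092]
tool_rot: [3.131, 0.012, -3.13]
force: [-0.3, -0.6, -0.9]
opening: 0.0561
t7.png t14.png front shift mm (image right) -0.95 0.961
t7.png t14.png housing shift mm (image right) -2.06 0.96
t7.png t14.png flange shift mm (image right) -1.55 0.988
t7.png t14.png hook shift mm (image right) -19.86 0.901
hook,rim,flange [262.34 216.88 238.19] hook-rim mm 117.29 hook-fl 62.29
pos [ 0.4468 -0.0209  0.0092] rot [ 3.131  0.012 -3.131] F [ 0.1  0.  -0.3] open 0.0561 t 16.5
shift [ 1.8 -1.6  0.1] yaw -0.001
```

```bash
python3 -m creep '[{"dx":0,"dy":-1,"dz":0,"yaw":0},{"dx":0,"dy":-2,"dz":0,"yaw":0},{"dx":0,"dy":-3,"dz":0,"yaw":0},{"dx":0,"dy":-4,"dz":0,"yaw":0}]' 0.1
python3 -c "
from h import *
top('t15.png');meas(1);go([.445,-.0225,.009],-3.13)"
python3 -m creep '[{"dx":0,"dy":-1,"dz":0,"yaw":0},{"dx":0,"dy":-1,"dz":0,"yaw":0},{"dx":0,"dy":-1,"dz":0,"yaw":0}]' 0.04
python3 -c "
from h import *
top('t16.png');meas(1);go([.445,-.0225,.009],-3.13)"
```

```text
clock: 16.9
eef_pos: [0.4469, -0.0239, 0.0096]
tool_rot: [3.129, 0.013, -3.132]
force: [-3.4, 8.3, 5.4]
opening: 0.0474
t7.png t15.png front shift mm (image right) -0.93 0.961
t7.png t15.png housing shift mm (image right) -2.1 0.958
t7.png t15.png flange shift mm (image right) -1.46 0.989
t7.png t15.png hook shift mm (image right) -22.85 0.828
hook,rim,flange [261.08 216.92 238.17] hook-rim mm 113.94 hook-fl 59.11
pos [ 0.4469 -0.0237  0.0095] rot [ 3.129  0.013 -3.131] F [-2.5  8.   5.7] open 0.047 t 17.15
shift [1.9 1.2 0.5] yaw -0.001
clock: 17.45
eef_pos: [0.4469, -0.0248, 0.0099]
tool_rot: [3.129, 0.013, -3.131]
force: [-3.3, 1.2, 6.4]
opening: 0.045
t7.png t16.png front shift mm (image right) -0.94 0.959
t7.png t16.png housing shift mm (image right) -2.2 0.961
t7.png t16.png flange shift mm (image right) -1.45 0.987
t7.png t16.png hook shift mm (image right) -22.61 0.842
hook,rim,flange [261.3  216.87 238.22] hook-rim mm 114.62 hook-fl 59.54
pos [ 0.4469 -0.0248  0.0099] rot [ 3.129  0.013 -3.131] F [-2.7  0.8  6. ] open 0.0449 t 17.7
shift [1.9 2.3 0.9] yaw -0.001
```

Run:
```python
import cv2,numpy as np
L=['t7.png','t10.png','t13.png','t14.png','t15.png','t16.png']
o=[cv2.resize(cv2.imread('pics/'+f)[30:130,380:600],None,fx=1.8,fy=1.8) for f in L]
o=[cv2.convertScaleAbs(x,alpha=1.6) for x in o]
cv2.imwrite('pics/cmp1.png',np.vstack([np.hstack(o[0:2]),np.hstack(o[2:4]),np.hstack(o[4:6])]))
for f in L:
    g=cv2.imread('pics/'+f,0)[2::5,2::5]; print(f,g[10:16,92:116].mean(0).round().astype(int), 'flr',g[22:25,92:116].mean(0).round().astype(int))
```

```text
t7.png [123 122 119 114 109 112 119 122 123 124 123 124 126 125 125 123 112 100
  96 100 108 120 126 125] flr [ 88  79  71  64  65  66  63  67  66  66  64  64  64  64  71  76  79  76
  79  92 111 121 125 124]
t10.png [122 122 120 115 115 118 123 123 123 121 115 105 100  99 100 111 121 126
 126 125 126 125 125 125] flr [ 85  73  65  66  68  69  66  68  72  77  81  80  79  89 107 118 124 123
 123 124 123 125 125 123]
t13.png [122 122 119 114 115 119 121 114 104  99  97  97 106 120 125 125 124 125
 125 125 124 125 125 124] flr [ 82  70  63  66  71  77  80  81  79  79  90 108 118 122 123 123 123 123
 123 123 123 124 123 124]
t14.png [122 122 119 114 114 119 122 120 111 100  97  93 102 118 125 125 125 125
 125 125 125 125 125 124] flr [ 82  72  63  66  69  74  79  80  78  75  81  97 111 120 123 123 123 122
 123 123 123 123 124 124]
t15.png [122 122 119 114 114 120 120 112 100  97  99 107 119 124 125 125 124 125
 125 125 125 125 125 124] flr [ 83  71  62  66  71  76  79  79  78  80  92 109 119 123 123 122 122 122
 123 122 123 123 123 124]
t16.png [122 122 118 114 115 119 120 112 101  96  94 103 118 124 125 124 125 125
 124 125 125 125 125 124] flr [ 82  71  62  67  73  79  80  79  77  85 101 116 122 123 122 123 123 123
 122 122 123 124 124 124]
```

View pics/cmp1.png

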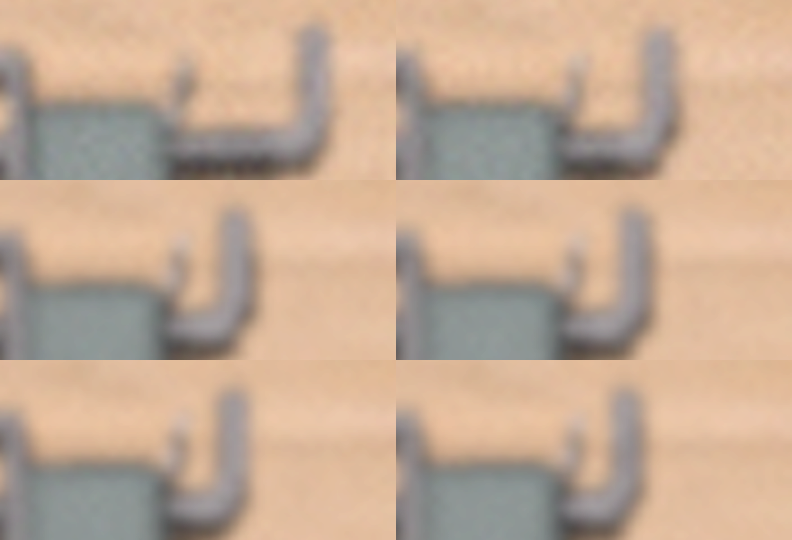

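The top view is too coarse here (the hook is near the small lever and its shadow). There is time, so I'll release, rise to the earlier wrist pose, and measure the rod at close range against picture w6.

```bash
python3 -m creep '[{"dx":0,"dy":1,"dz":0,"yaw":0},{"dx":0,"dy":2,"dz":0,"yaw":0},{"dx":0,"dy":3,"dz":0,"yaw":0},{"dx":0,"dy":4,"dz":1,"yaw":0},{"dx":0,"dy":4,"dz":0,"yaw":0},{"dx":0,"dy":4,"dz":0,"yaw":0}]' 0.9
python3 -m creep '[{"dx":2,"dy":1,"dz":-20,"yaw":0},{"dx":2,"dy":0,"dz":-60,"yaw":0},{"dx":2,"dy":0,"dz":-100,"yaw":0},{"dx":2,"dy":0,"dz":-135,"yaw":0},{"dx":2,"dy":0,"dz":-152,"yaw":0},{"dx":2,"dy":0,"dz":-155,"yaw":0},{"dx":2,"dy":0,"dz":-155,"yaw":0}]'
python3 - <<'E'
from h import *
go([.4445,-.0238,.1646],-3.129)
cs=[cam('wrist','w17.png') for _ in range(3)]
a=cv2.imread('pics/w6.png');b=np.mean([c['pixels'].astype(float) for c in cs],0)[:,:,::-1].astype(np.uint8)
cv2.imwrite('pics/w17.png',b)
import pickle;c=cs[0];c['pixels']=None;pickle.dump(c,open('w17.pkl','wb'))
o=np.vstack([cv2.resize(x[245:300,180:340],None,fx=5,fy=5,interpolation=2) for x in (a,b)])
cv2.imwrite('pics/cmp2.png',o)
E
```

```text
clock: 18.3
eef_pos: [0.4469, -0.0208, 0.01]
tool_rot: [3.129, 0.013, -3.131]
force: [-0.3, -0.5, 0.7]
opening: 0.081
clock: 19.0
eef_pos: [0.4428, -0.0226, 0.1648]
tool_rot: [3.129, 0.013, -3.131]
force: [0.6, 0.4, -1.1]
opening: 0.0814
pos [ 0.4428 -0.0226  0.1648] rot [ 3.129  0.013 -3.131] F [ 0.6  0.4 -1.1] open 0.0814 t 19.0
shift [-1.6 -1.2  0.2] yaw -0.002
```

View pics/cmp2.png

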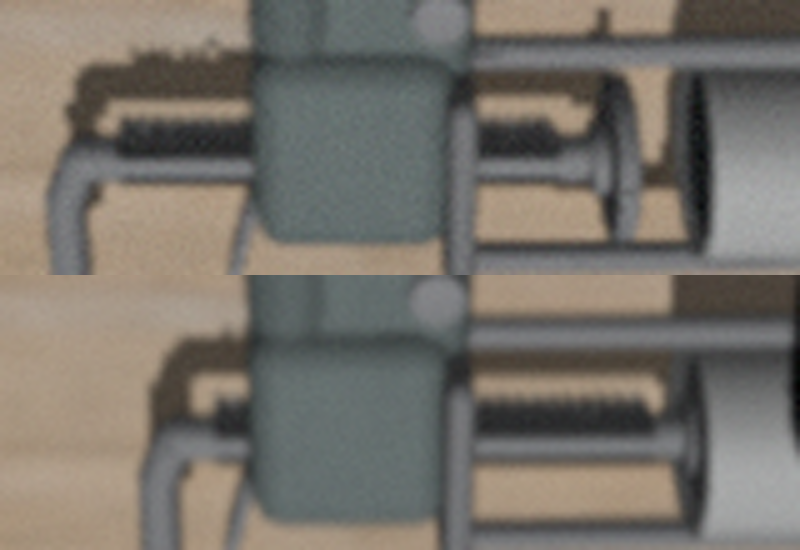

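This is much sharper: in the zoom the hook's rear edge went from x = 48 to 143 and the tooth end from 558 to 652, while the housing stayed within 2.

Run:
```python
from h import *
import pickle
c=pickle.load(open('w17.pkl','rb'))
a=cv2.imread('pics/w6.png',0);b=cv2.imread('pics/w17.png',0)
def sh(x0,x1,y0,y1,m=30,k=4):
    A=cv2.resize(a[y0:y1,x0:x1],None,fx=k,fy=k,interpolation=2);xa=x0-8
    B=cv2.resize(b[y0-4:y1+4,xa:x1+m],None,fx=k,fy=k,interpolation=2)
    R=cv2.matchTemplate(B,A,cv2.TM_CCOEFF_NORMED);_,q,_,l=cv2.minMaxLoc(R);return l[0]/k-8,l[1]/k-4,q
print('hook',sh(184,202,270,306,30)); print('toothend',sh(276,298,268,284,24))
print('housing',sh(222,282,250,300,8)); print('tube rim',sh(316,326,262,292,6));print('heel',sh(215,260,130,170,8)); print('pivot',sh(258,276,240,258,8))
for u in(190,209,287,306): print(u,onz(c,u,277,.024).round(4),onz(c,u,277,.029).round(4))
# axis plane pts: known refs now
for n,p,z in (('hook rear',(180+143/5-.4,290),.024),('handle back',(228,175),.024),):
    print(n,onz(c,*p,z).round(4))
```

```text
hook (18.0, 0.75, 0.9282398223876953)
toothend (16.75, 0.5, 0.932693600654602)
housing (-0.5, 1.0, 0.9648416042327881)
tube rim (-0.75, 1.75, 0.9221293926239014)
heel (0.0, 0.5, 0.9824813604354858)
pivot (-0.75, 0.75, 0.9567137360572815)
190 [ 0.5564 -0.0897  0.024 ] [ 0.5531 -0.0886  0.029 ]
209 [ 0.5563 -0.0692  0.024 ] [ 0.553  -0.0684  0.029 ]
287 [0.5561 0.0152 0.024 ] [0.5528 0.0145 0.029 ]
306 [0.5562 0.0359 0.024 ] [0.5529 0.0348 0.029 ]
hook rear [ 0.5728 -0.0707  0.024 ]
handle back [ 0.4427 -0.0467  0.024 ]
```

Run:
```python
from h import *
top('t17.png');top
for f in ('t14.png','t16.png','t17.png'):
    g=cv2.imread('pics/'+f,0)[2::5,2::5].astype(float)
    def cr(p,th,i0):
        for i in range(i0,len(p)-1):
            if p[i]<=th<p[i+1]: return round(i+(th-p[i])/(p[i+1]-p[i]),2)
    print(f,cr(g[10:16,92:116].mean(0),111,9),cr(g[22:25,92:116].mean(0),100,8),cr(g[16:19,92:116].mean(0),111,9),cr(g[19:22,92:116].mean(0),111,9))
```

```text
t7.png t17.png front shift mm (image right) -0.94 0.961
t7.png t17.png housing shift mm (image right) -2.06 0.961
t7.png t17.png flange shift mm (image right) -1.38 0.988
t7.png t17.png hook shift mm (image right) -19.82 0.901
t14.png 12.59 11.21 12.88 12.79
t16.png 11.52 9.92 11.8 11.73
t17.png 12.55 11.2 12.82 12.79
```

The rest position is unchanged from picture t14 (edges agree within 0.05 px), so the rod rests about 20.3 mm past its start. That gives a travel of ≈ 44.6 mm, with the plate already ≈ 2 mm into the piston. I'll go back down for a short final squeeze of about +1.5 mm and hold it.

```bash
python3 -c "
from h import *
go([.446,-.0215,.010],-3.13)"
python3 -m creep '[{"dx":-1,"dy":1,"dz":30,"yaw":0},{"dx":-2,"dy":1,"dz":75,"yaw":0},{"dx":-3,"dy":1,"dz":110,"yaw":0},{"dx":-3,"dy":1,"dz":130,"yaw":0},{"dx":-3,"dy":1,"dz":145,"yaw":0},{"dx":-3,"dy":1,"dz":152,"yaw":0},{"dx":-3,"dy":1,"dz":155,"yaw":0},{"dx":-3,"dy":1,"dz":155,"yaw":0}]'
python3 -c "
from h import *
go([.446,-.0228,.010],-3.13)"
```

```text
pos [ 0.4426 -0.0228  0.1642] rot [ 3.13   0.011 -3.131] F [-0.3 -0.2  0. ] open 0.0808 t 19.35
shift [ -1.7  -0.6 154.2] yaw -0.001
clock: 20.15
eef_pos: [0.4475, -0.0199, 0.0094]
tool_rot: [3.13, 0.012, -3.131]
force: [-0.0, 0.1, -0.1]
opening: 0.0813
pos [ 0.4475 -0.0199  0.0094] rot [ 3.13   0.012 -3.131] F [-0.   0.1 -0.1] open 0.0813 t 20.15
shift [ 1.6 -2.9 -0.6] yaw -0.001
```

```bash
python3 -m creep '[{"dx":1,"dy":-1,"dz":0,"yaw":0},{"dx":1,"dy":-2,"dz":0,"yaw":0},{"dx":1,"dy":-3,"dz":0,"yaw":0},{"dx":1,"dy":-3,"dz":0,"yaw":0},{"dx":1,"dy":-3,"dz":0,"yaw":0},{"dx":1,"dy":-3,"dz":0,"yaw":0},{"dx":1,"dy":-3,"dz":0,"yaw":0}]' 0.13
cat >> h.py <<'E'
def edges(*L):
    for f in L:
        g=cv2.imread('pics/'+f,0)[2::5,2::5].astype(float)
        def cr(p,th,i0):
            for i in range(i0,len(p)-1):
                if p[i]<=th<p[i+1]: return round(i+(th-p[i])/(p[i+1]-p[i]),2)
        print(f,cr(g[10:16,92:116].mean(0),111,9),cr(g[22:25,92:116].mean(0),100,8),cr(g[16:19,92:116].mean(0),111,9),cr(g[19:22,92:116].mean(0),111,9))
E
python3 - <<'E'
from h import *
top('t18.png');edges('t15.png','t16.png','t17.png','t18.png');go([.446,-.0228,.010],-3.13)
cam('wrist','w18.png')
E
```

```text
clock: 20.85
eef_pos: [0.4471, -0.0229, 0.0105]
tool_rot: [3.13, 0.013, -3.131]
force: [-1.9, 1.0, 5.2]
opening: 0.0487
t7.png t18.png front shift mm (image right) -0.92 0.961
t7.png t18.png housing shift mm (image right) -2.15 0.962
t7.png t18.png flange shift mm (image right) -1.53 0.986
t7.png t18.png hook shift mm (image right) -20.89 0.856
t15.png 11.34 10.46 11.62 11.75
t16.png 11.52 9.92 11.8 11.73
t17.png 12.55 11.2 12.82 12.79
t18.png 12.35 10.6 12.89 12.74
pos [ 0.4471 -0.0229  0.0105] rot [ 3.13   0.013 -3.131] F [-1.6  0.5  6.5] open 0.0485 t 21.05
shift [1.1 0.1 0.5] yaw -0.001
```

View pics/w18.png

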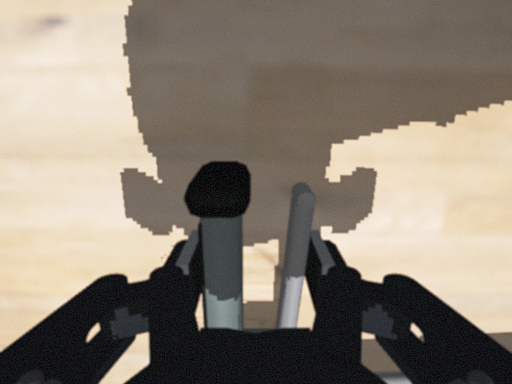

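View pics/t18.png

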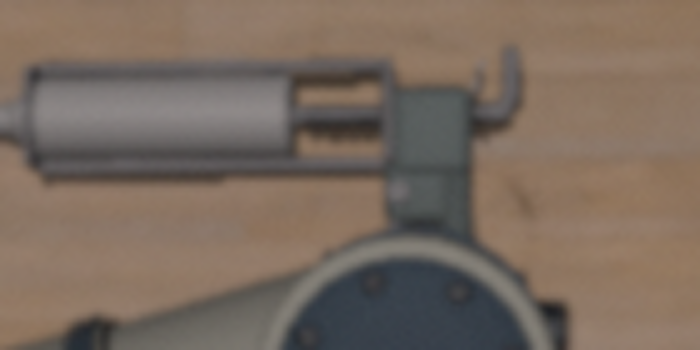

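```bash
python3 -m creep '[{"dx":0,"dy":-0.5,"dz":0,"yaw":0},{"dx":0,"dy":-0.5,"dz":0,"yaw":0},{"dx":0,"dy":-0.5,"dz":0,"yaw":0},{"dx":0,"dy":-0.5,"dz":0,"yaw":0},{"dx":0,"dy":-0.5,"dz":0,"yaw":0}]' 0.1
python3 - <<'E'
from h import *
top('t19.png');edges('t15.png','t16.png','t17.png','t19.png');go([.446,-.0228,.010],-3.13)
cam('scene','s19.png');cam('top','tt19.png')
E
```

```text
clock: 21.6
eef_pos: [0.447, -0.0235, 0.0108]
tool_rot: [3.13, 0.013, -3.131]
force: [-2.0, -0.1, 6.2]
opening: 0.0474
t7.png t19.png front shift mm (image right) -0.93 0.959
t7.png t19.png housing shift mm (image right) -2.13 0.959
t7.png t19.png flange shift mm (image right) -1.57 0.988
t7.png t19.png hook shift mm (image right) -22.93 0.828
t15.png 11.34 10.46 11.62 11.75
t16.png 11.52 9.92 11.8 11.73
t17.png 12.55 11.2 12.82 12.79
t19.png 11.35 10.46 11.53 11.8
pos [ 0.447  -0.0235  0.0108] rot [ 3.13   0.013 -3.131] F [-3.3 -0.   6.8] open 0.0473 t 21.8
shift [1.  0.7 0.8] yaw -0.001
```

View pics/s19.png

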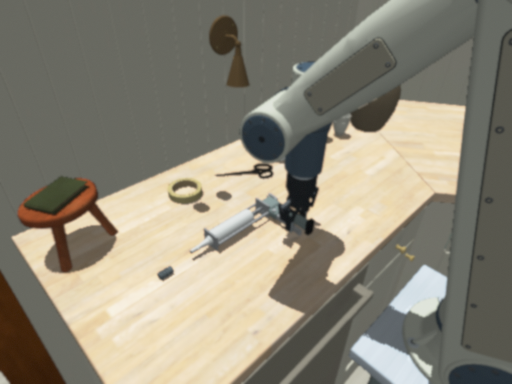

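View pics/tt19.png

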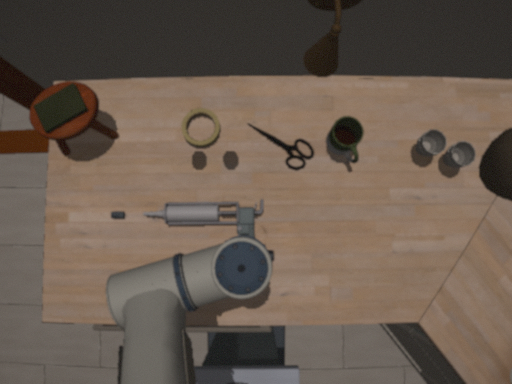

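The rod is clearly forward of its rest position (all the hook edges match t15). The cap lies at (118,215), well clear of the nozzle, and the tape, scissors and mug have not moved. Handing in.

```bash
python3 -c "
from station import arm
print(arm.close_job()); s=arm.state(); print(s['clock'],s['opening'],s['force'])"
```

```text
the job is handed in; nothing more can be done
None
the job is handed in; nothing more can be done
```

I pulled the cap straight off and laid it on the worktop, about 30 mm clear in front of the nozzle. Then I pumped the trigger three full strokes plus short final squeezes. I handed in at 21.8 s with the hand still holding the trigger, at 47 mm over trigger and handle.

**Piston depth:** this is the least certain result. I estimate the rod travel at about 46 mm, so the piston is about 3.5 mm in, give or take 1.5 mm. That is pressed firmly and under the 7 mm limit. I could not see the contact directly, because the plate is inside the tube.

**Checks that disagreed:**
- **Start travel:** it came out between about 22 and 26 mm depending on the reference used. I took about 24.2 mm.
- **Rod advance at rest:** it read 18 to 20 mm in the top camera but about 20.3 mm in the close wrist view. I relied on the wrist view.

**Other checks:**
- **Earlier squeeze:** one partial squeeze went a little deeper, to 45 mm. Even in the worst case I estimate the piston stayed under 7 mm then.
- **Gun:** it lies flat and slid about 1.5 mm forward.
- **Bystanders:** the tape, scissors and mug look unmoved.

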